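# Hold a sample tube running on the touch-start vortex mixer

## Robot

A 7-joint arm with a two-finger parallel gripper is mounted at the origin on the work surface. World frame = base frame: x ahead of the robot, y to its left, z up, the work surface at z = 0. Lengths are in m, angles in degrees, forces in N, time in s.
With the tool pointing down it reaches from about 0.425 to 0.875 m from the base axis. Payload 4.7 kg.
Tool frame: the origin (TCP) lies at the very end of the fingers, on their centre line; the grasp point (between the pads) lies 19 mm behind it (grasp_offset is the distance from the TCP to the grasp point, in m); z points along the fingers, y is the direction in which the jaws open and shut (so a half turn about z gives the same grasp; the last joint's range is limited). The gripper opens to 87 mm and grips with 3 to 60 N. Pads are 19 mm wide; open, the fingers measure 117 mm over their backs; the gripper's body (75 mm by 190 mm) begins 51 mm behind the grasp point.
Start: joints at [-74.708, 18.392, -4.016, 83.108, 1.295, 78.541, -3.26], TCP at [0.163, 0.629, 0.223] pointing down, gripper open.
Joint ranges: [-163.93, 163.93], [-17.29, 119.83], [-79.2, 71.16], [3.27, 140.29], [-89.18, 269.18], [5.43, 117.66], [-154.24, 154.24]. Speed limits (degrees/s): [147.25, 147.25, 180, 180, 180, 180, 180].

## Interface

Orientations are given as [roll, pitch, yaw] about the fixed x, y, z axes, in that order (R = Rz(yaw) Ry(pitch) Rx(roll)).
In Python, from plant import * gives the robot as it stands.
- The arm moves only by the tool jog_arm, never from a script. Its argument "deltas" is a list of rows, each a list of 7 numbers: the shift along the tool's x, y, z in m, then the turn, a rotation vector about the tool's x, y, z in rad, then the closure, from 0 (fully open) to 1 (shut). A call has exactly 10 rows; each row is the pose to reach, as a shift and turn from the pose measured when the call began, along the tool's axes at that moment; what a row does not reach only later rows make up. A row lasts 1/8 s, in which the tool goes at most 62.5 mm and 10.7 degrees, less where a joint would pass 70% of its speed; a pose out of reach is approached as far as the arm can. A call with a gripper value outside its range is refused whole. The fingers move at their own pace and stop on an object; "newtons" is the grip in N (left out, the last holds). Time passes only in rows, so rows that repeat a pose let the fingers close, or fill a call up. It gives the time, the measured TCP pose, the force and the opening at its end, in the units of the state.
- state(): the state, without advancing time (a new reading comes with each control period).
- get_image(name): name is "scene" or "top" or "wrist"; returns the picture (400x640x3 uint8, blue, green, red); there is no depth.
- camera_model(name): a dict with "fx", "fy", "cx", "cy" (pixels), "view" (4x4, takes a point from world to camera coordinates); the wrist camera has in their place "T_tool_cam" (4x4, takes a point from camera to tool coordinates, whose origin is the TCP and whose axes are the flange's). Camera axes: x right, y up, looking along -z (the intrinsics and any distortion apply to the point x, -y, -z); pixel columns grow to the right and rows downward; lengths in m; the calibration is good to about 2 mm. A picture is of the moment at which its call begins: read the wrist's pose just before it. camera_model takes no time and is no camera call.
- finish_job(): hands the job in, once; it reports no verdict.
The state is a dict: "time": time; "joints": joint angles; "qvel": joint speeds; "joint_efforts": joint torques, N m; "ee_pos": TCP position; "ee_rot": TCP orientation; "ft_force": force on the tool from outside, world axes, zero at the start; "wrist_torque": the same for the moment, N m; "gripper_width": finger opening in m.
Only numpy, scipy, OpenCV 4.12 (cv2) and the standard library are available. Lean on these libraries where they do the work, as an engineer would, in place of code of your own. Each camera call takes 0.05 s, during which the arm holds its last target. There are 200 camera calls.

## Task

Fit the black rubber cup head onto the vortex mixer's drive stud and let go of it, then take the red-capped tube out of the orange rack and hold it upright with its tip pressed down in the cup, pushing the sprung cup about 5 mm down so that the mixer runs, clear of the stop at 8 mm. Finish while still gripping the tube and keeping it pressed there; leave everything else on the bench where it stands.

Things in the scene. Friction and masses are not known exactly. Their poses are not given: they have to be found in the camera images.
- cup_center (a point): Centre (20 mm above the underside) of the loose black rubber cup head, 45 mm across, 40 mm high, 60 g, standing open side up (z) on a pale pad. From 17 mm up it is a straight cylinder to grip; below, a 32 mm foot with a blind socket 13 mm across, 12 mm deep, in its underside. Inner floor 18 mm above the underside, in a dish 18 mm across, 8 mm deep; above it the cup is 36 mm wide.
- stud_seat (a point): Centre of the top face of the mixer drive's aluminium flange (32 mm across), where the fitted cup's underside rests: 145 mm above the bench at rest; it sinks with the drive. A brass stud, 10 mm thick, tapering to 6 mm at the tip, rises 11 mm from it into the cup's socket (1.5 mm free all round). z up.
- mixer: Vortex mixer: heavy blue wedge-shaped housing, fixed to the bench, 170 mm (its x) by 134 mm (its y), 120 mm high, sloping control panel with knob towards its -x. Origin at the centre of its foot on the bench; the drive stud stands upright 15 mm from it along +x, out of a rubber boot 54 mm across and 8 mm high.
- touch (a joint): Downward travel of the mixer's sprung drive in m: 0 at rest (up), 0.008 against the stop. A spring pushes it up; with the cup head fitted, pressing on it moves the drive from about 2.5 N on, takes about 7.5 N at 0.005 and 10.5 N at the stop. The cup head's own weight does not move it.
- red_tube_center (a point): Centre (60 mm above the tip) of the loose red-capped closed frosted tube: 120 mm long, 25 g, body 16.5 mm thick, lowest 22 mm tapering to a blunt 6 mm tip, top 14 mm a red cap 22 mm across; z towards the cap. In the rack its tip is 6 mm above the bench, 66 mm stand free above the rack; it may lean a few degrees. Two like tubes, blue and white, stand 63 mm or more away; places vary.
- red_tube_tip (a point): The bottom end of the red-capped tube, on its axis.
- rack: Orange tube rack fixed to the bench, 190 mm (its x) by 78 mm (its y), 60 mm high, with two rows of six 19 mm holes; origin at the centre of its underside. Along its y there is free room for the fingers beside every tube.
- blue_tube: Blue-capped tube in the rack, origin at its tip; leave it there.
- white_tube: White-capped tube in the rack, origin at its tip; leave it there.
- platform_head: Flat black disc head, 76 mm across and 20 mm high, with small holes in its top, lying on the bench pad beyond the cup head; not needed. Origin at the centre of its underside.
- wash_bottle: White bottle with red cap, 64 mm across, 150 mm high, beyond the mixer. Origin at the centre of its underside; leave it.
- beaker: Glass beaker, 70 mm across, 90 mm high, beyond rack and mixer. Origin at the centre of its underside; leave it.
- marker: White and black marker pen lying on the bench to the left. Origin near its middle, on the bench; leave it.
Mind the look-alikes: they are no part of the job. What is shaped like the part that bears cup_center but turquoise is not meant. What is shaped like the part that bears red_tube_center but yellow is not meant.

How it is judged (in metres and radians):
On the way, in this order (a step that is already met when the one before it is completed fails the run):
1. the cup head is seated on the drive stud and let go (horizontal distance between cup_center and stud_seat below 0.004 m and z of cup_center in the frame of stud_seat between 0.017 and 0.0225 m and angle between cup_center's own z axis and vertical below 0.1 rad and contact force between the fingers and cup_head below 0.1 N), for 0.2 s.
2. the red-capped tube is held clear of the rack (height (world z) of red_tube_tip above 0.065 m and contact force between the fingers and red_tube above 1 N), for 0.1 s.
At the end, for the whole second after the job is handed in: Cup head seated on the flange (4 mm of the axis, 2.5 mm in height); the gripped red-capped tube, upright within 0.2 rad, tip in the bottom of the cup within 10 mm of its axis, alone keeps the drive 2.5 to 7.5 mm down, at rest (value of joint touch between 0.0025 and 0.0075 m and contact force between red_tube and cup_head above 2 N and contact force between the fingers and red_tube above 1 N and contact force between each of the arm, the fingers and cup_head below 0.5 N and horizontal distance between cup_center and stud_seat below 0.004 m and z of cup_center in the frame of stud_seat between 0.017 and 0.0225 m and horizontal distance between red_tube_tip and cup_center below 0.01 m and z of red_tube_tip in the frame of cup_center below 0.004 m and angle between red_tube_center's own z axis and vertical below 0.2 rad and linear speed of red_tube below 0.02 m/s and velocity of joint touch below 0.01 m/s); the arm keeps its last pose, push and grip.
It fails at once if another tube or a bystander is moved by more than 30 mm (distance of any of blue_tube, white_tube, platform_head, wash_bottle, beaker, marker from where it was at the start of the episode above 0.03 m).
It also fails if it takes over 54 s, if anything falls off the work surface, if the arm or the gripper's body presses on something with over 40 N, if the wrist force passes 120 N, or if a joint passes its speed limit or range.

## Working session

There is one attempt and no reset: what is moved stays moved. The work goes in short steps, Python scripts to look and compute and a tool call to move; the robot and the scene stay as the last step left them, time stands still between calls to the robot, and variables do not carry over. Pictures are saved under pics/ and viewed, about 8 in all and at most 12, crops included, and the job is handed in when it is done.

Besides the shell and the picture viewer there is one more tool, called after ">>>" as a command line: name --pt "numbers of a row" for each row, then --argument value for the rest. jog_arm: Moves the arm, as the interface text tells. Its arguments: {"type":"object","properties":{"deltas":{"type":"array"},"newtons":{"type":"number"}},"required":["deltas"]}

```bash
ls; mkdir -p pics; cat > h.py <<'E'
from plant import *
import numpy as np, cv2
from scipy.spatial.transform import Rotation as R
def cam(name, st=None):
    m=camera_model(name)
    K=(m["fx"],m["fy"],m["cx"],m["cy"])
    if name=="wrist":
        T=np.eye(4); T[:3,:3]=R.from_euler('xyz',st["ee_rot"],degrees=True).as_matrix(); T[:3,3]=st["ee_pos"]
        C=T@np.array(m["T_tool_cam"])
    else: C=np.linalg.inv(np.array(m["view"]))
    return K,C
def ray(c,u,v):
    (fx,fy,cx,cy),C=c
    d=C[:3,:3]@np.array([(u-cx)/fx,-(v-cy)/fy,-1.]); return C[:3,3],d
def onz(c,u,v,z):
    o,d=ray(c,u,v); return o+d*(z-o[2])/d[2]
def proj(c,p):
    (fx,fy,cx,cy),C=c
    q=np.linalg.inv(C)@np.append(p,1); return np.array([cx+fx*q[0]/-q[2],cy+fy*-q[1]/-q[2]])
def tri(c1,p1,c2,p2):
    o1,d1=ray(c1,*p1);o2,d2=ray(c2,*p2)
    t=np.linalg.lstsq(np.c_[d1,-d2],o2-o1,rcond=None)[0]
    a,b=o1+d1*t[0],o2+d2*t[1]; return (a+b)/2,np.linalg.norm(a-b)
E
python3 - <<'E'
from h import *
s=state(); print(s)
for n in("scene","top","wrist"):
    im=get_image(n); cv2.imwrite(f"pics/{n}0.png",im); c=cam(n,s); print(n,c, camera_model(n).keys())
E
```

```text
pics
{'time': 0.0, 'joints': array([-74.70772165,  18.43913746,  -4.01329179,  83.17485995,
         1.29578722,  78.54088393,  -3.25868457]), 'qvel': array([ 0.00150293, -0.11247137, -0.00520543, -0.06082249, -0.08615093,
        0.15513249, -0.12383794]), 'joint_efforts': array([-1.84209252e-04, -4.91290176e+01, -4.03961884e-01, -3.12520552e+01,
       -6.40130485e-02,  4.37717128e-02,  1.76431108e-04]), 'ee_pos': array([0.16251518, 0.62878363, 0.2214607 ]), 'ee_rot': array([-1.79890396e+02,  7.24129734e-03,  1.65516824e+02]), 'ft_force': array([ 1.04114166,  0.04770236, -0.06908816]), 'wrist_torque': array([ 0.01743076, -0.02525545, -0.01687082]), 'gripper_width': 0.08695557271024767}
scene ((471.2264424325608, 471.2264424325608, 322.980155136237, 204.18237650265263), array([[-0.09225483, -0.61221619,  0.78529   ,  1.52492107],
       [ 0.99561189, -0.04429205,  0.08243285,  0.15331127],
       [-0.01568462,  0.78944889,  0.61361588,  0.84008696],
       [ 0.        ,  0.        ,  0.        ,  1.        ]])) dict_keys(['fx', 'fy', 'cx', 'cy', 'view'])
top ((390.5075789048799, 390.5075789048799, 317.6111417647316, 194.8401195405753), array([[-0.02387292,  0.99254076, -0.11955299,  0.48536895],
       [-0.99967777, -0.0247328 , -0.00571358,  0.08194101],
       [-0.00862784,  0.11937806,  0.99281138,  1.13212354],
       [ 0.        ,  0.        ,  0.        ,  1.        ]])) dict_keys(['fx', 'fy', 'cx', 'cy', 'view'])
wrist ((330.9258408013682, 330.9258408013682, 316.71272540210225, 196.87905416807163), array([[ 0.25003703, -0.92604966, -0.28268977,  0.08473242],
       [ 0.96823506,  0.23868096,  0.07451349,  0.6473464 ],
       [-0.00153053, -0.29234128,  0.95631283,  0.38336644],
       [ 0.        ,  0.        ,  0.        ,  1.        ]])) dict_keys(['fx', 'fy', 'cx', 'cy', 'T_tool_cam'])
```

View pics/top0.png

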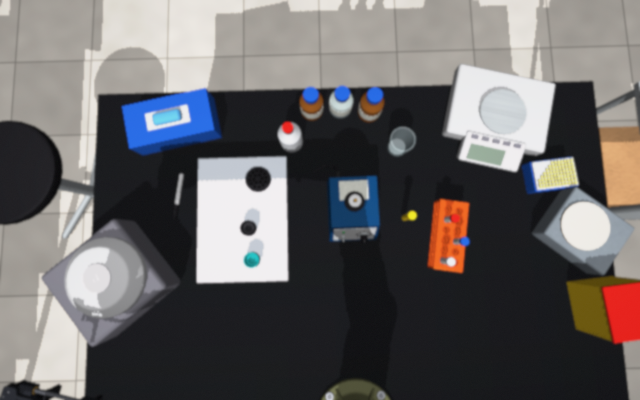

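View pics/scene0.png

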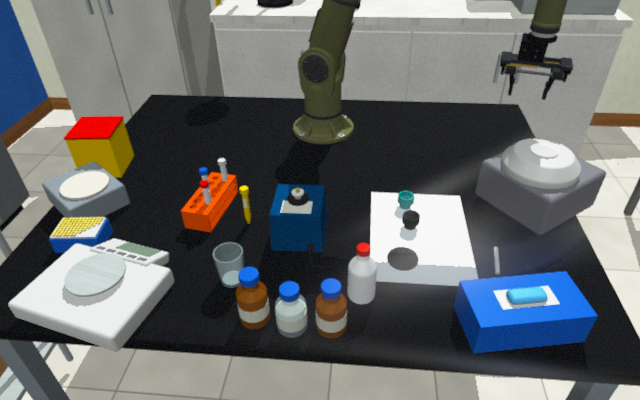

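The top view shows the black cup at (249,228), the turquoise look-alike at (252,259), the stud at (355,201), the red cap at (456,218) and the yellow tube at (412,215). The scene view agrees: cup (411,219), stud (298,194), red cap (206,185).

```bash
python3 - <<'E'
from h import *
t=cv2.imread("pics/top0.png");s=cv2.imread("pics/scene0.png");ct=cam("top");cs=cam("scene")
def blobs(im,box,f):
    x0,y0,x1,y1=box; r=im[y0:y1,x0:x1]; m=f(r.astype(int)).astype(np.uint8)
    n,l,st,ce=cv2.connectedComponentsWithStats(m); i=1+np.argmax(st[1:,4]); b=st[i]
    return ce[i]+[x0,y0], (b+[x0,y0,0,0,0]).tolist()
dark=lambda r:r.max(2)<70
red=lambda r:(r[...,2]>140)&(r[...,1]<60)&(r[...,0]<60)
a=blobs(t,(236,215,262,241),dark);b=blobs(s,(396,205,426,233),dark)
print("cup",a,b,tri(ct,a[0],cs,b[0]))
a=blobs(t,(448,210,464,224),red);b=blobs(s,(198,175,214,192),red)
print("redcap",a,b,tri(ct,a[0],cs,b[0]))
print("stud",tri(ct,(355,201),cs,(298,194)), onz(ct,355,201,.15))
print("cup z.04", onz(ct,249,228,.04))
for p in [(437,200),(468,203),(464,272),(429,267)]: print("rack",onz(ct,*p,.06))
print("pad",[onz(ct,*p,0)[:2].round(3) for p in [(197,157),(288,157),(288,281),(197,283)]])
print("yellow",tri(ct,(412,215),cs,(245,190)))
print("mixercorners",[onz(ct,*p,.12)[:2].round(3) for p in [(330,177),(378,177),(380,226),(330,228)]])
o=np.hstack([cv2.resize(t[170:280,400:480],None,fx=5,fy=5,interpolation=2),cv2.resize(t[180:290,320:400],None,fx=5,fy=5,interpolation=2)])
cv2.imwrite("pics/c1.png",o)
E
```

```text
cup (array([247.97744361, 227.60902256]), [242, 222, 13, 12, 133]) (array([410.48660714, 219.35267857]), [403, 211, 16, 18, 224]) (array([0.53020785, 0.28651234, 0.02450958]), np.float64(0.002422614273462771))
redcap (array([454.73333333, 218.01666667]), [450, 214, 10, 9, 60]) (array([203.36585366, 183.09756098]), [200, 180, 8, 8, 41]) (array([ 0.53833462, -0.2663127 ,  0.12181419]), np.float64(0.0036003825290526507))
stud (array([ 0.58702836, -0.0076631 ,  0.13607265]), np.float64(0.00010669728208326698)) [ 0.58561246 -0.00646278  0.15      ]
cup z.04 [0.52840902 0.28200938 0.04      ]
rack [ 0.59197592 -0.24021277  0.06      ]
rack [ 0.58158413 -0.32469071  0.06      ]
rack [ 0.39545585 -0.30095191  0.06      ]
rack [ 0.41090011 -0.20772829  0.06      ]
pad [array([0.743, 0.443]), array([0.737, 0.173]), array([0.377, 0.179]), array([0.377, 0.438])]
yellow (array([ 0.54884536, -0.15560499,  0.11324795]), np.float64(0.0024935323708648485))
mixercorners [array([0.654, 0.054]), array([ 0.65 , -0.072]), array([ 0.522, -0.071]), array([0.52 , 0.058])]
```

View pics/c1.png

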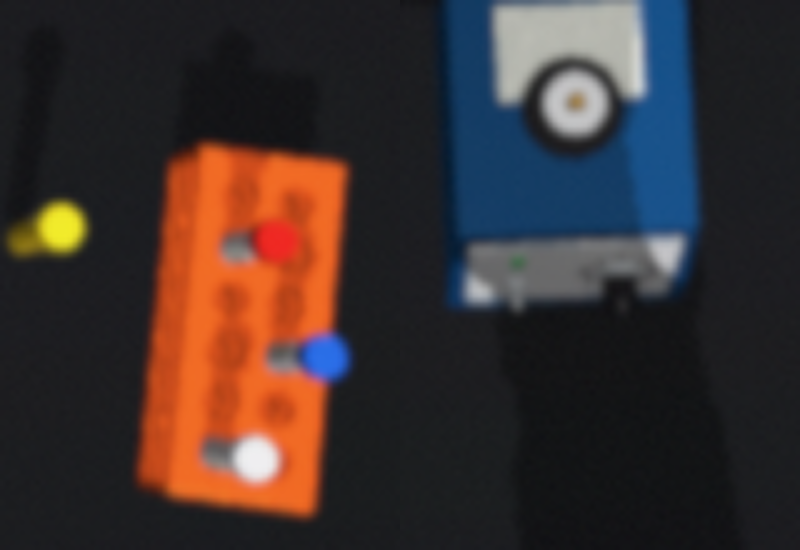

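The crop shows the red tube in the rack's row nearest the mixer, second hole. Blue and white stand further down the rack, yellow stands alone, and the brass stud sits in the white flange. Next I go above the cup for a wrist look.

```bash
cat >> h.py <<'E'
def go(p,yaw,tilt=None):
    s=state(); R0=R.from_euler('xyz',s["ee_rot"],degrees=True)
    Rt=R.from_euler('xyz',[180,0,yaw],degrees=True)
    if tilt is not None: Rt=tilt*Rt
    print("t",s["time"],"at",s["ee_pos"].round(4),s["ee_rot"].round(2),"w",s["gripper_width"],"F",s["ft_force"].round(2))
    print("delta",R0.inv().apply(np.array(p)-s["ee_pos"]).round(4),(R0.inv()*Rt).as_rotvec().round(4))
E
python3 -c "
from h import *
go([.525,.286,.17],180)"
```

```text
t 0.15 at [0.1625 0.6289 0.2217] [-1.7992e+02  1.0000e-02  1.6552e+02] w 0.08721870056081925 F [0.72 0.65 0.27]
delta [-0.4367 -0.2413  0.0521] [-1.500e-03 -1.000e-04 -2.528e-01]
```

>>> jog_arm --pt "-0.04 -0.022 0.005 0 0 -0.025 0" --pt "-0.09 -0.05 0.01 0 0 -0.06 0" --pt "-0.14 -0.077 0.015 0 0 -0.09 0" --pt "-0.19 -0.105 0.02 0 0 -0.12 0" --pt "-0.24 -0.133 0.026 0 0 -0.15 0" --pt "-0.29 -0.16 0.032 0 0 -0.18 0" --pt "-0.34 -0.188 0.038 0 0 -0.21 0" --pt "-0.385 -0.213 0.044 0 0 -0.235 0" --pt "-0.42 -0.232 0.05 0 0 -0.253 0" --pt "-0.437 -0.241 0.052 0 0 -0.253 0"

```text
time: 1.4
ee_pos: [0.5266, 0.2836, 0.1694]
ee_rot: [-179.8, -0.0, 179.8]
ft_force: [0.3, 0.6, 0.2]
gripper_width: 0.0871
```

```bash
python3 -c "
from h import *
s=state(); print(s['ee_pos'],s['ee_rot'],s['joints'].round(1),s['qvel'].round(1)); im=get_image('wrist'); cv2.imwrite('pics/w1.png',im); np.savez('w1',p=s['ee_pos'],r=s['ee_rot'])
c=cam('wrist',s); print(proj(c,[.53,.286,.045]),proj(c,s['ee_pos']))"
```

```text
[0.52664711 0.28361765 0.16943085] [-1.79841652e+02 -4.85997764e-02  1.79799541e+02] [-41.3  13.9  12.1  95.3  -2.9  71.2  61.3] [ 8.8  6.   3.  -5.9 -3.8 -0.2 15.1]
[321.70533098 192.97573795] [320.05899207 251.71420079]
```

View pics/w1.png

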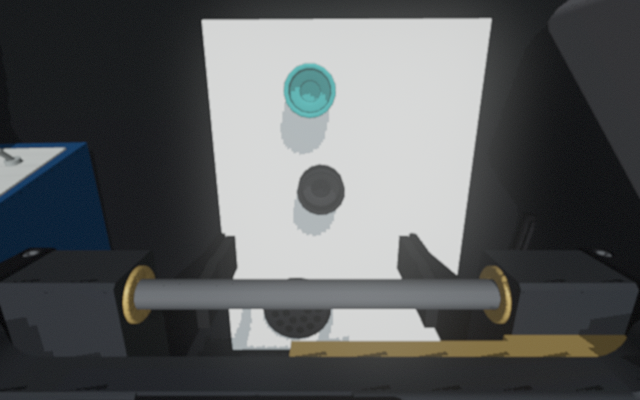

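The wrist view shows the black cup's rim centred near (321,189), turquoise cup at (310,90), platform head at (297,308). Fingers sit on either side of TCP pixel (320,252).

```bash
python3 - <<'E'
from h import *
d=np.load('w1.npz'); s=dict(ee_pos=d['p'],ee_rot=d['r']); c=cam('wrist',s)
im=cv2.imread('pics/w1.png'); g=im[155:222,285:360].max(2)
for th in(90,110,130):
    m=(g<th).astype(np.uint8); n,l,st,ce=cv2.connectedComponentsWithStats(m); i=1+np.argmax(st[1:,4]); b=st[i]
    x0,y0,w,h=b[:4]; x0+=285;y0+=155
    k,_=cv2.findContours((l==i).astype(np.uint8),0,1); e=cv2.fitEllipse(k[0]); print(th,(x0,y0,w,h),e)
    zt=.044
    L=onz(c,x0,189,zt);Rr=onz(c,x0+w,189,zt); F=onz(c,321,y0+h,zt);N=onz(c,321,y0,zt)
    print(" width",L[1]-Rr[1],"y",(L[1]+Rr[1])/2,"far x",F[0],"cx",F[0]-.0225,"near",N[0], "ell",onz(c,e[0][0]+285,e[0][1]+155,zt))
# pad edges
w=(im.min(2)>180); r=w[100]; xs=np.where(r)[0]; print("pad row100",onz(c,xs[0],100,.0)[1],onz(c,xs[-1],100,.0)[1])
cv2.imwrite("pics/c2.png",cv2.resize(im[60:230,270:370],None,fx=4,fy=4,interpolation=cv2.INTER_CUBIC)[:600])
E
```

```text
90 (np.int32(298), np.int32(166), np.int32(45), np.int32(48)) ((35.441097259521484, 34.47278594970703), (43.75644302368164, 46.93345260620117), 0.993150532245636)
 width -0.04056071134526906 y 0.2849187776213705 far x 0.5504920360909171 cx 0.5279920360909172 near 0.5054836206472828 ell [0.52699837 0.28486911 0.044     ]
110 (np.int32(298), np.int32(165), np.int32(46), np.int32(49)) ((35.497806549072266, 34.60394287109375), (45.033935546875, 47.93487548828125), 1.5091643333435059)
 width -0.04146174315297424 y 0.2853692935252231 far x 0.5504920360909171 cx 0.5279920360909172 near 0.5045870460615166 ell [0.52712133 0.28492024 0.044     ]
130 (np.int32(297), np.int32(165), np.int32(47), np.int32(50)) ((35.41735076904297, 34.698097229003906), (45.64921569824219, 48.93146896362305), 179.51016235351562)
 width -0.04236340974147268 y 0.2849184602309739 far x 0.5514727365390811 cx 0.5289727365390812 near 0.5045870460615166 ell [0.52720932 0.28484766 0.044     ]
pad row100 0.17901546268350021 0.43747379850710616
```

```bash
python3 -c "
from h import *
go([.525,.286,.17],180)"
```

```text
t 1.45 at [0.5279 0.2824 0.1694] [-1.7980e+02  1.0000e-02  1.7972e+02] w 0.0872643135702502 F [ 2.25 -1.   -0.18]
delta [ 0.0029  0.0036 -0.0006] [-0.0036  0.0002 -0.0049]
```

Cup centre ≈ (0.528, 0.285) and agrees with the top/scene triangulation. Descending over it now.

>>> jog_arm --pt "0 0.0026 0.02 -0.0036 0 -0.005 0" --pt "0 0.0026 0.045 -0.0036 0 -0.005 0" --pt "0 0.0026 0.075 -0.0036 0 -0.005 0" --pt "0 0.0026 0.1 -0.0036 0 -0.005 0" --pt "0 0.0026 0.125 -0.0036 0 -0.005 0" --pt "0 0.0026 0.145 -0.0036 0 -0.005 0" --pt "0 0.0026 0.154 -0.0036 0 -0.005 0" --pt "0 0.0026 0.154 -0.0036 0 -0.005 0" --pt "0 0.0026 0.154 -0.0036 0 -0.005 0.2" --pt "0 0.0026 0.154 -0.0036 0 -0.005 0.3" --newtons 15

```text
time: 2.7
ee_pos: [0.5286, 0.2848, 0.0164]
ee_rot: [179.9, 0.1, 180.0]
ft_force: [-0.3, -0.1, 0.5]
gripper_width: 0.0742
```

```bash
python3 -c "
from h import *
go([.528,.285,.015],180)"
```

```text
t 2.7 at [0.5286 0.2848 0.0164] [1.7994e+02 1.0000e-01 1.8000e+02] w 0.07416759365961283 F [-0.3  -0.07  0.54]
delta [0.0006 0.0002 0.0014] [ 0.001   0.0017 -0.    ]
```

>>> jog_arm --pt "0.0006 0.0002 0.001 0 0 0 0.5" --pt "0.0006 0.0002 0.001 0 0 0 1" --pt "0.0006 0.0002 0.001 0 0 0 1" --pt "0.0006 0.0002 0.001 0 0 0 1" --pt "0.0006 0.0002 0.001 0 0 0 1" --pt "0.0006 0.0002 0.001 0 0 0 1" --pt "0.0006 0.0002 0.001 0 0 0 1" --pt "0.0006 0.0002 0.001 0 0 0 1" --pt "0.0006 0.0002 0.001 0 0 0 1" --pt "0.0006 0.0002 0.001 0 0 0 1" --newtons 15

```text
time: 3.95
ee_pos: [0.5281, 0.2851, 0.0155]
ee_rot: [179.9, 0.1, 180.0]
ft_force: [-1.1, 0.9, 2.2]
gripper_width: 0.0436
```

```bash
python3 -c "
from h import *
go([.53,.28,.25],180)"
```

```text
t 3.95 at [0.5281 0.2851 0.0155] [1.7993e+02 1.0000e-01 1.8000e+02] w 0.04361022359727323 F [-1.06  0.93  2.2 ]
delta [-0.0023 -0.0048 -0.2345] [ 0.0012  0.0018 -0.    ]
```

>>> jog_arm --pt "0 0 -0.01 0 0 0 1" --pt "0 0 -0.04 0 0 0 1" --pt "0 0 -0.08 0 0 0 1" --pt "-0.01 -0.02 -0.12 0 0 0 1" --pt "-0.03 -0.05 -0.16 0 0 0 1" --pt "-0.05 -0.09 -0.2 0 0 0 1" --pt "-0.07 -0.13 -0.23 0 0 0 1" --pt "-0.09 -0.175 -0.25 0 0 0 1" --pt "-0.11 -0.22 -0.255 0 0 0 1" --pt "-0.125 -0.265 -0.255 0 0 0 1"

```text
time: 5.2
ee_pos: [0.6533, 0.0181, 0.2715]
ee_rot: [179.9, 0.2, 180.0]
ft_force: [-0.0, -0.2, 0.4]
gripper_width: 0.0441
```

>>> jog_arm --pt "-0.004 -0.02 0 0 0 0 1" --pt "-0.004 -0.03 0 0 0 0 1" --pt "-0.004 -0.03 0 0 0 0 1" --pt "-0.004 -0.03 0 0 0 0 1" --pt "-0.004 -0.03 0 0 0 0 1" --pt "-0.004 -0.03 0 0 0 0 1" --pt "-0.004 -0.03 0 0 0 0 1" --pt "-0.004 -0.03 0 0 0 0 1" --pt "-0.004 -0.03 0 0 0 0 1" --pt "-0.004 -0.03 0 0 0 0 1"

```text
time: 6.45
ee_pos: [0.6573, -0.012, 0.2715]
ee_rot: [179.9, 0.2, 180.0]
ft_force: [0.0, -0.3, -0.7]
gripper_width: 0.044
```

```bash
python3 -c "
from h import *
s=state(); print(s['ee_pos'],s['ee_rot'],s['joints'].round(1),s['qvel'].round(1)); im=get_image('wrist'); cv2.imwrite('pics/w2.png',im); np.savez('w2',p=s['ee_pos'],r=s['ee_rot'])
c=cam('wrist',s); print(proj(c,[.587,-.007,.15]))"
```

```text
[ 0.65725859 -0.01201718  0.27147627] [179.93524494   0.18394438 179.98236381] [-18.6  18.8  22.8  78.7  -7.3  83.8  93.9] [-0.1  0.   0.  -0.  -0.  -0.   0.1]
[324.72800851 108.05679863]
```

View pics/w2.png

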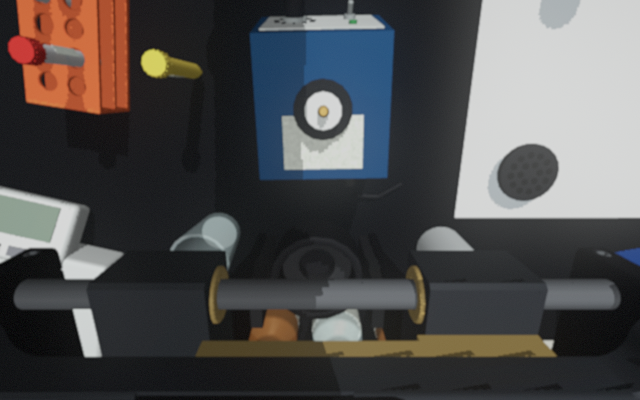

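The stud is at about (322,111) inside the white flange. The held cup's rim shows around (318,265), and the red cap is at (26,50).

```bash
python3 - <<'E'
from h import *
d=np.load('w2.npz'); s=dict(ee_pos=d['p'],ee_rot=d['r']); c=cam('wrist',s)
im=cv2.imread('pics/w2.png').astype(int); r=im[85:140,293:353]
b=(r[...,2]-r[...,0]>40).astype(np.uint8)
n,l,st,ce=cv2.connectedComponentsWithStats(b); i=1+np.argmax(st[1:,4]); p=ce[i]+[293,85]; print("brass",p,st[i],onz(c,*p,.154))
m=((r.max(2)>110)|(b>0)).astype(np.uint8)
n,l,st,ce=cv2.connectedComponentsWithStats(m)
for j in range(1,n):
    if st[j,4]>100: 
        k,_=cv2.findContours((l==j).astype(np.uint8),0,1); e=cv2.minEnclosingCircle(k[0])
        print(st[j],ce[j]+[293,85],e,onz(c,e[0][0]+293,e[0][1]+85,.145),onz(c,*(ce[j]+[293,85]),.145))
# cup in hand
z=im[225:345,250:390].astype(np.uint8); z=cv2.resize(cv2.convertScaleAbs(z,alpha=4),None,fx=5,fy=5,interpolation=cv2.INTER_CUBIC); cv2.imwrite('pics/c3.png',z)
print("expect rim centre px for centre at TCP", proj(c,s['ee_pos']+[0,0,.028]),[proj(c,s['ee_pos']+[a,b2,.028]).round(1) for a,b2 in((-.0225,0),(0,.0225),(0,-.0225))])
E
```

```text
brass [322.94736842 110.72368421] [26 21  9 11 76] [ 0.58895518 -0.00853993  0.154     ]
[  11    6   39   40 1221] [322.97133497 110.39312039] ((30.0, 25.29729652404785), 19.969852447509766) [ 0.58901365 -0.00832017  0.145     ] [ 0.58909189 -0.00834393  0.145     ]
[ 33  29  27  26 228] [345.59649123 131.81578947] ((46.0, 41.5), 18.034788131713867) [0.60243624 0.00543554 0.145     ] [0.60692426 0.01119217 0.145     ]
[  0  31  27  24 208] [299.54326923 132.65384615] ((13.0, 42.5), 17.356653213500977) [ 0.60326621 -0.02279321  0.145     ] [ 0.60761946 -0.0283865   0.145     ]
expect rim centre px for centre at TCP [320.74041189 279.45451934] [array([320.9, 234.2]), array([369.8, 279.4]), array([271.6, 279.5])]
```

View pics/c3.png

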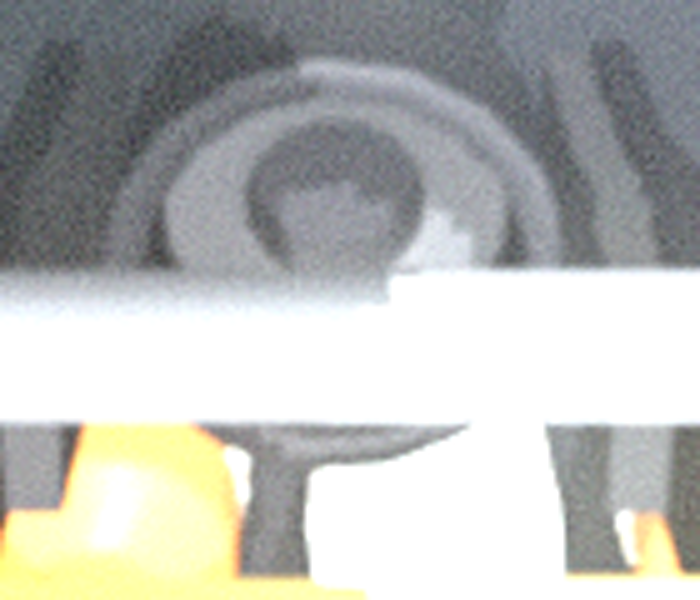

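```bash
python3 - <<'E'
from h import *
from scipy.optimize import least_squares
d=np.load('w2.npz'); s=dict(ee_pos=d['p'],ee_rot=d['r']); c=cam('wrist',s)
# rim outer edge points read from crop c3 (5x, origin 250,225)
P=np.array([(110,235),(135,170),(200,110),(270,72),(340,60),(420,75),(500,125),(545,190),(560,240),(300,462),(385,455),(440,440)])/5+[250,225]
def f(q,R0=.0225):
    e=[]
    for p in P:
        w=onz(c,*p,s['ee_pos'][2]+q[2]); e.append(np.hypot(*(w[:2]-s['ee_pos'][:2]-q[:2]))-R0)
    return e
r=least_squares(f,[0,0,.028],loss='soft_l1',f_scale=.0005); print((r.x*1e3).round(2),(np.array(f(r.x))*1e3).round(1))
for h in (.022,.026,.03):
    r=least_squares(lambda q:f([*q[:2],h],q[2]),[0,0,.0225]); print(h,(r.x*1e3).round(2))
E
```

```text
[ 6.79 -1.64 16.47] [ 0.1 -0.  -0.6 -0.1  0.3  0.2  0.  -0.1 -0.   0.3 -0.3  0. ]
0.022 [ 3.46 -1.63 21.63]
0.026 [ 1.04 -1.64 21.01]
0.03 [-1.38 -1.65 20.39]
```

Two independent measurements agree on the stud target, TCP ≈ (0.5885, -0.0068). The in-hand rim confirms a camera bias of about 1.6 mm in y, which the differential measure cancels.

>>> jog_arm --pt "0.01 0.001 0 0 -0.003 0 1" --pt "0.03 0.002 0.01 0 -0.003 0 1" --pt "0.05 0.004 0.03 0 -0.003 0 1" --pt "0.065 0.005 0.05 0 -0.003 0 1" --pt "0.069 0.0052 0.07 0 -0.003 0 1" --pt "0.069 0.0052 0.085 0 -0.003 0 1" --pt "0.069 0.0052 0.0885 0 -0.003 0 1" --pt "0.069 0.0052 0.0885 0 -0.003 0 1" --pt "0.069 0.0052 0.0885 0 -0.003 0 1" --pt "0.069 0.0052 0.0885 0 -0.003 0 1"

```text
time: 7.75
ee_pos: [0.589, -0.0067, 0.1833]
ee_rot: [179.9, 0.4, 180.0]
ft_force: [0.6, -0.2, -0.8]
gripper_width: 0.0438
```

```bash
python3 -c "
from h import *
go([.5885,-.0068,.160],180)"
```

```text
t 7.75 at [ 0.589  -0.0067  0.1833] [179.93   0.41 179.98] w 0.04379827060776313 F [ 0.58 -0.16 -0.81]
delta [ 0.0007 -0.0001  0.0233] [ 0.0011  0.0072 -0.0003]
```

>>> jog_arm --pt "0.0006 0 0.003 0 0.007 0 1" --pt "0.0006 0 0.006 0 0.007 0 1" --pt "0.0006 0 0.009 0 0.007 0 1" --pt "0.0006 0 0.012 0 0.007 0 1" --pt "0.0006 0 0.015 0 0.007 0 1" --pt "0.0006 0 0.018 0 0.007 0 1" --pt "0.0006 0 0.0205 0 0.007 0 1" --pt "0.0006 0 0.023 0 0.007 0 1" --pt "0.0006 0 0.023 0 0.007 0 1" --pt "0.0006 0 0.023 0 0.007 0 1"

```text
time: 9.0
ee_pos: [0.5884, -0.0067, 0.1605]
ee_rot: [179.9, -0.0, 180.0]
ft_force: [-1.2, -0.5, 1.2]
gripper_width: 0.0437
```

```bash
python3 -c "
from h import *
go([.5885,-.0068,.157],180); print(state()['wrist_torque'])"
```

```text
t 9.0 at [ 0.5884 -0.0067  0.1605] [179.92  -0.   179.98] w 0.0436752291557966 F [-1.23 -0.45  1.17]
delta [-0.0001 -0.0001  0.0035] [ 0.0013 -0.     -0.0004]
[ 0.03037607  0.46566182 -0.01208591]
```

>>> jog_arm --pt "0 0 0.001 0 0 0 1" --pt "0 0 0.0015 0 0 0 1" --pt "0 0 0.002 0 0 0 1" --pt "0 0 0.0025 0 0 0 1" --pt "0 0 0.003 0 0 0 1" --pt "0 0 0.0035 0 0 0 1" --pt "0 0 0.004 0 0 0 1" --pt "0 0 0.004 0 0 0 1" --pt "0 0 0.004 0 0 0 1" --pt "0 0 0.004 0 0 0 1"

```text
time: 10.25
ee_pos: [0.5885, -0.0067, 0.1569]
ee_rot: [179.9, 0.0, 180.0]
ft_force: [-4.2, 0.5, 5.3]
gripper_width: 0.044
```

```bash
python3 -c "
from h import *
go([.5885,-.0068,.157],180); print(state()['wrist_torque'])
cv2.imwrite('pics/w3.png',cv2.resize(get_image('scene')[165:235,265:335],None,fx=7,fy=7,interpolation=2))"
```

```text
t 10.25 at [ 0.5885 -0.0067  0.1569] [1.7992e+02 1.0000e-02 1.7998e+02] w 0.04402180782713826 F [-4.24  0.52  5.26]
delta [-0.     -0.0001 -0.0001] [ 0.0014  0.0002 -0.0003]
[3.56094723e-02 7.57022677e-01 1.99740503e-04]
```

View pics/w3.png

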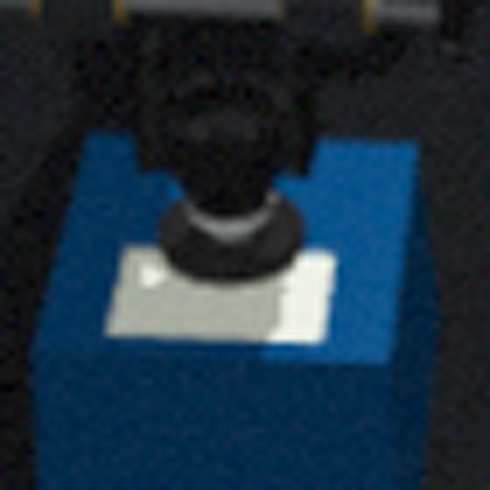

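The crop shows the cup's foot down on the white flange. Fz≈5 N upward means it is seated, with a slight side load. I relax that and release.

>>> jog_arm --pt "0.0005 0 -0.0005 0 0 0 1" --pt "0.001 0 -0.001 0 0 0 1" --pt "0.001 0 -0.001 0 0 0 1" --pt "0.001 0 -0.001 0 0 0 0.4" --pt "0.001 0 -0.001 0 0 0 0.2" --pt "0.001 0 -0.001 0 0 0 0" --pt "0.001 0 -0.001 0 0 0 0" --pt "0.001 0 -0.001 0 0 0 0" --pt "0.001 0 -0.001 0 0 0 0" --pt "0.001 0 -0.001 0 0 0 0"

```text
time: 11.55
ee_pos: [0.5875, -0.0067, 0.1579]
ee_rot: [179.9, 0.0, 180.0]
ft_force: [0.1, -0.1, 0.3]
gripper_width: 0.0863
```

```bash
python3 -c "
from h import *
go([.65,-.0068,.27],180)"
```

```text
t 11.55 at [ 0.5875 -0.0067  0.1579] [1.7992e+02 1.0000e-02 1.7998e+02] w 0.08633497139378399 F [ 0.08 -0.13  0.32]
delta [-6.250e-02  1.000e-04 -1.121e-01] [ 0.0014  0.0002 -0.0003]
```

>>> jog_arm --pt "0 0 -0.015 0 0 0 0" --pt "0 0 -0.04 0 0 0 0" --pt "0 0 -0.07 0 0 0 0" --pt "0 0 -0.1 0 0 0 0" --pt "-0.004 -0.03 -0.115 0 0 0 0" --pt "-0.007 -0.07 -0.122 0 0 0 0" --pt "-0.01 -0.115 -0.122 0 0 0 0" --pt "-0.0125 -0.16 -0.122 0 0 0 0" --pt "-0.0125 -0.19 -0.122 0 0 0 0" --pt "-0.0125 -0.21 -0.122 0 0 0 0"

```text
time: 12.8
ee_pos: [0.5997, -0.2188, 0.2807]
ee_rot: [180.0, 0.1, 179.9]
ft_force: [0.8, 0.6, 1.0]
gripper_width: 0.087
```

```bash
python3 -c "
from h import *
get_image('top');get_image('top')
s=state(); print(s['ee_pos'],s['ee_rot'],s['joints'].round(1),s['qvel'].round(1)); im=get_image('wrist'); cv2.imwrite('pics/w4.png',im); np.savez('w4',p=s['ee_pos'],r=s['ee_rot'])
c=cam('wrist',s); print(proj(c,[.588,-.007,.185]),proj(c,[.538,-.266,.126]))"
```

```text
[ 0.59934464 -0.21954396  0.28025514] [-1.79995896e+02  3.21685096e-02  1.79765902e+02] [ -5.7  16.9  30.   80.9  -8.4  84.4 113.8] [-2.  -0.6 -2.2  0.8 -1.1  0.3 -1.5]
[583.38676921 184.40673162] [268.4180325  117.25169458]
```

View pics/w4.png

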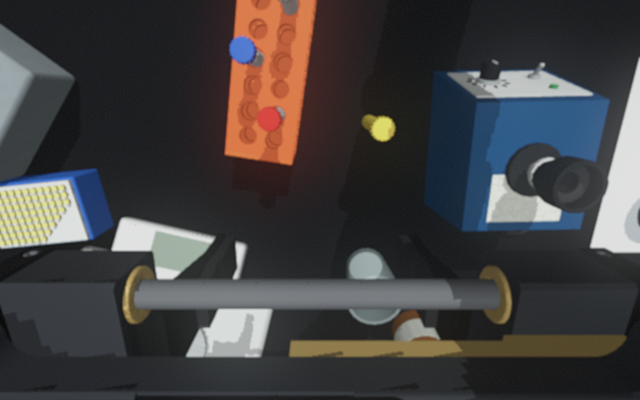

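The cup stands upright on the mixer, its rim near (575,184) against (583,184) predicted. The red cap is at (269,118), body entering its hole near (281,112), with blue and yellow well clear.

```bash
python3 - <<'E'
from h import *
d=np.load('w4.npz'); s=dict(ee_pos=d['p'],ee_rot=d['r']); c=cam('wrist',s)
im=cv2.imread('pics/w4.png').astype(int)
r=im[95:140,245:300]; m=((r[...,2]>120)&(r[...,1]<75)&(r[...,2]-r[...,1]>90)).astype(np.uint8)
n,l,st,ce=cv2.connectedComponentsWithStats(m); i=1+np.argmax(st[1:,4]); print(st[i]); 
k,_=cv2.findContours((l==i).astype(np.uint8),0,1); (u,v),rad=cv2.minEnclosingCircle(k[0]); print(u+245,v+95,rad)
cap=onz(c,u+245,v+95,.122); print("cap",cap, "corr",cap+[0,.0016,0])
print("body@.06",onz(c,282,111,.06), "hole ctr neighbours", onz(c,280,89,.06),onz(c,273,140,.06))
r=im[165:205,545:610].astype(np.uint8); cv2.imwrite('pics/c4.png',r)
for p in((318,0),(293,165),(237,0),(226,155)): print(onz(c,*p,.06).round(4))
go([cap[0],cap[1]+.0016,.16],180)
E
```

```text
[ 13  12  24  25 425]
269.7777786254883 118.81481552124023 12.246428489685059
cap [ 0.53968379 -0.26535285  0.122     ] corr [ 0.53968379 -0.26375285  0.122     ]
body@.06 [ 0.53524768 -0.25986912  0.06      ] hole ctr neighbours [ 0.51183829 -0.26125199  0.06      ] [ 0.56743511 -0.27131374  0.06      ]
[ 0.4256 -0.2193  0.06  ]
[ 0.5967 -0.2491  0.06  ]
[ 0.4252 -0.302   0.06  ]
[ 0.5845 -0.3267  0.06  ]
t 12.95 at [ 0.5998 -0.2172  0.28  ] [1.7991e+02 3.0000e-02 1.7991e+02] w 0.08734262167049725 F [-0.68  0.03 -0.26]
delta [ 0.0601 -0.0468  0.1199] [ 0.0016  0.0005 -0.0016]
```

Tube is nearly upright: cap (0.540,-0.265) against hole (0.540,-0.266).

>>> jog_arm --pt "0.02 -0.015 0.01 0 0 0 0" --pt "0.04 -0.03 0.025 0 0 0 0" --pt "0.055 -0.043 0.045 0 0 0 0" --pt "0.06 -0.047 0.075 0 0 0 0" --pt "0.06 -0.047 0.105 0 0 0 0" --pt "0.06 -0.047 0.135 0 0 0 0" --pt "0.06 -0.047 0.165 0 0 0 0" --pt "0.06 -0.047 0.19 0 0 0 0" --pt "0.06 -0.047 0.208 0 0 0 0" --pt "0.06 -0.047 0.208 0 0 0 0"

```text
time: 14.2
ee_pos: [0.5396, -0.2621, 0.0708]
ee_rot: [179.8, -0.1, -180.0]
ft_force: [-0.3, -0.6, 0.7]
gripper_width: 0.0871
```

```bash
python3 -c "
from h import *
go([.5397,-.264,.073],180)"
```

```text
t 14.2 at [ 0.5396 -0.2621  0.0708] [ 1.7983e+02 -1.0000e-01 -1.8000e+02] w 0.0871445107466697 F [-0.34 -0.61  0.68]
delta [-0.0001 -0.0019 -0.0022] [ 0.0029 -0.0017  0.0001]
```

>>> jog_arm --pt "0 -0.002 -0.0015 0.003 -0.002 0 0.3" --pt "0 -0.002 -0.0015 0.003 -0.002 0 0.6" --pt "0 -0.002 -0.0015 0.003 -0.002 0 1" --pt "0 -0.002 -0.0015 0.003 -0.002 0 1" --pt "0 -0.002 -0.0015 0.003 -0.002 0 1" --pt "0 -0.002 -0.0015 0.003 -0.002 0 1" --pt "0 -0.002 -0.0015 0.003 -0.002 0 1" --pt "0 -0.002 -0.0015 0.003 -0.002 0 1" --pt "0 -0.002 -0.0015 0.003 -0.002 0 1" --pt "0 -0.002 -0.0015 0.003 -0.002 0 1" --newtons 30

```text
time: 15.45
ee_pos: [0.5395, -0.2641, 0.0722]
ee_rot: [-180.0, 0.0, 180.0]
ft_force: [0.3, -1.1, -1.2]
gripper_width: 0.0203
```

```bash
python3 -c "
from h import *
go([.5875,-.0067,.30],180)"
```

```text
t 15.45 at [ 0.5395 -0.2641  0.0722] [-1.8e+02  1.0e-02  1.8e+02] w 0.02029048131457055 F [ 0.29 -1.14 -1.22]
delta [-0.048   0.2574 -0.2278] [-0.0001  0.0002 -0.    ]
```

>>> jog_arm --pt "0 0 0 0 0 0 1" --pt "0 0 0 0 0 0 1" --pt "0 0 0 0 0 0 1" --pt "0 0 0 0 0 0 1" --pt "0 0 0 0 0 0 1" --pt "0 0 0 0 0 0 1" --pt "0 0 0 0 0 0 1" --pt "0 0 -0.004 0 0 0 1" --pt "0 0 -0.01 0 0 0 1" --pt "0 0 -0.02 0 0 0 1"

```text
time: 16.7
ee_pos: [0.5394, -0.2641, 0.0927]
ee_rot: [-180.0, -0.0, -180.0]
ft_force: [-0.8, 0.5, -0.1]
gripper_width: 0.0204
```

```bash
python3 -c "
from h import *
go([.5875,-.0067,.30],180)"
```

```text
t 16.7 at [ 0.5394 -0.2641  0.0927] [-180.   -0. -180.] w 0.02044748170158536 F [-0.78  0.5  -0.14]
delta [-0.0481  0.2574 -0.2073] [-0.0001 -0.      0.    ]
```

Width 20.4 mm is more than the 16.5 mm body, so I lift and look.

>>> jog_arm --pt "0 0 -0.015 0 0 0 1" --pt "0 0 -0.03 0 0 0 1" --pt "0 0 -0.05 0 0 0 1" --pt "0 0 -0.075 0 0 0 1" --pt "0 0 -0.1 0 0 0 1" --pt "0 0 -0.125 0 0 0 1" --pt "0 0 -0.15 0 0 0 1" --pt "0 0 -0.17 0 0 0 1" --pt "0 0 -0.18 0 0 0 1" --pt "0 0 -0.18 0 0 0 1"

```text
time: 17.95
ee_pos: [0.5397, -0.2643, 0.2737]
ee_rot: [-180.0, 0.1, 180.0]
ft_force: [0.1, 0.7, -0.6]
gripper_width: 0.0209
```

```bash
python3 -c "
from h import *
s=state(); print(s['ee_pos'],s['gripper_width']); w=get_image('wrist'); sc=get_image('scene'); cv2.imwrite('pics/s5.png',sc); cv2.imwrite('pics/w5.png',w)
c=cam('scene'); print(proj(c,s['ee_pos']),proj(c,s['ee_pos']-[0,0,.066]))
np.savez('w5',p=s['ee_pos'],r=s['ee_rot'])
a=cv2.resize(cv2.convertScaleAbs(sc[60:200,140:265],alpha=1.5),None,fx=3,fy=3,interpolation=2)
b=cv2.resize(cv2.convertScaleAbs(w[160:370,225:415],alpha=2),None,fx=2,fy=2,interpolation=2)
o=np.zeros((420,760,3),np.uint8); o[:,:375]=a; o[:,380:]=b; cv2.imwrite('pics/c5.png',o)"
```

```text
[ 0.539657   -0.26430278  0.27368283] 0.020866561224071125
[194.13275148 133.01326681] [198.90283133 155.9483471 ]
```

View pics/c5.png

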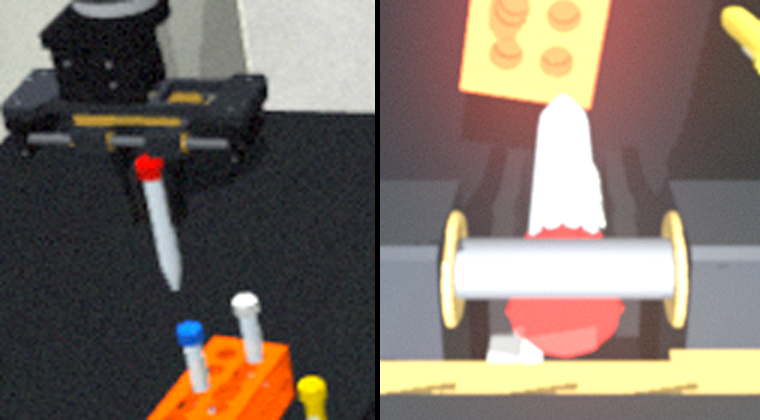

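The crop shows the red tube lifted and hanging vertically. Its tip is at scene pixel (198,156), matching the (199,156) predicted for 66 mm below the TCP.

```bash
python3 -c "
from h import *
d=np.load('w5.npz'); s=dict(ee_pos=d['p'],ee_rot=d['r']); c=cam('wrist',s)
for h in(.06,.066,.072): print(proj(c,d['p']-[0,0,h]))
print('seen 317.5,207.5')
go([.5875,-.0067,.29],180)"
```

```text
[319.25642121 213.63934978]
[319.19707195 210.82620101]
[319.14047702 208.14360733]
seen 317.5,207.5
t 18.05 at [ 0.5391 -0.2639  0.2721] [ 1.7998e+02 -6.0000e-02  1.8000e+02] w 0.020832871608615876 F [-0.27 -0.87 -0.29]
delta [-0.0484  0.2572 -0.0179] [ 0.0004 -0.0011 -0.    ]
```

>>> jog_arm --pt "-0.002 0.005 -0.01 0 0 0 1" --pt "-0.006 0.025 -0.018 0 0 0 1" --pt "-0.012 0.06 -0.018 0 0 0 1" --pt "-0.019 0.1 -0.018 0 0 0 1" --pt "-0.027 0.14 -0.018 0 0 0 1" --pt "-0.035 0.18 -0.018 0 0 0 1" --pt "-0.042 0.215 -0.018 0 0 0 1" --pt "-0.047 0.24 -0.018 0 0 0 1" --pt "-0.0485 0.253 -0.018 0 0 0 1" --pt "-0.0485 0.257 -0.018 0 0 0 1"

```text
time: 19.3
ee_pos: [0.5875, -0.0064, 0.29]
ee_rot: [180.0, -0.1, -180.0]
ft_force: [-0.9, -0.4, -0.0]
gripper_width: 0.0201
```

>>> jog_arm --pt "0 0 0.002 0 0 0 1" --pt "0 0 0.005 0 0 0 1" --pt "0 0 0.01 0 0 0 1" --pt "0 0 0.015 0 0 0 1" --pt "0 0 0.02 0 0 0 1" --pt "0 0 0.025 0 0 0 1" --pt "0 0 0.03 0 0 0 1" --pt "0 0 0.035 0 0 0 1" --pt "0 0 0.035 0 0 0 1" --pt "0 0 0.035 0 0 0 1"

```text
time: 20.55
ee_pos: [0.5876, -0.0064, 0.2552]
ee_rot: [180.0, -0.1, -180.0]
ft_force: [-1.1, -0.4, -0.4]
gripper_width: 0.0204
```

```bash
python3 -c "
from h import *
s=state(); print(s['ft_force'],s['wrist_torque'])
w=get_image('wrist'); t=get_image('top'); sc=get_image('scene')
s=state();print(s['ft_force'])
go([.588,-.0067,.229],180)
a=cv2.resize(sc[110:215,265:335],None,fx=4,fy=4,interpolation=2)
b=cv2.resize(cv2.convertScaleAbs(w[160:300,225:415],alpha=3),None,fx=2.5,fy=3,interpolation=2)
o=np.zeros((420,765,3),np.uint8); o[:,:280]=a; o[:,290:]=b; cv2.imwrite('pics/c6.png',o)"
```

```text
[-1.12139463 -0.40625771 -0.4274378 ] [ 0.06054779 -0.02281091 -0.02224809]
[0.56251332 0.98829329 0.36097949]
t 20.7 at [ 0.5876 -0.0064  0.2553] [ 1.7999e+02 -7.0000e-02 -1.7995e+02] w 0.02061520461462896 F [0.56 0.99 0.36]
delta [-0.0004 -0.0003  0.0263] [ 0.0001 -0.0011  0.0008]
```

View pics/c6.png

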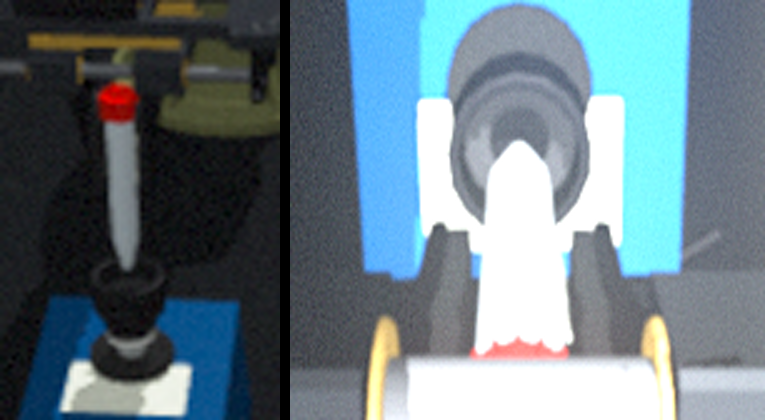

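The cup is upright on the flange, and the tube tip is centred over it in both views. I descend gently to near contact.

>>> jog_arm --pt "0 0 0.003 0 0 0 1" --pt "0 0 0.007 0 0 0 1" --pt "0 0 0.011 0 0 0 1" --pt "0 0 0.015 0 0 0 1" --pt "0 0 0.018 0 0 0 1" --pt "0 0 0.021 0 0 0 1" --pt "0 0 0.023 0 0 0 1" --pt "0 0 0.025 0 0 0 1" --pt "0 0 0.025 0 0 0 1" --pt "0 0 0.025 0 0 0 1"

```text
time: 21.95
ee_pos: [0.5876, -0.0064, 0.2304]
ee_rot: [180.0, -0.1, -180.0]
ft_force: [-0.0, 0.9, 0.3]
gripper_width: 0.0205
```

>>> jog_arm --pt "0 0 0.0005 0 0 0 1" --pt "0 0 0.001 0 0 0 1" --pt "0 0 0.0015 0 0 0 1" --pt "0 0 0.002 0 0 0 1" --pt "0 0 0.002 0 0 0 1" --pt "0 0 0.002 0 0 0 1" --pt "0 0 0.002 0 0 0 1" --pt "0 0 0.002 0 0 0 1" --pt "0 0 0.002 0 0 0 1" --pt "0 0 0.002 0 0 0 1"

```text
time: 23.2
ee_pos: [0.5877, -0.0064, 0.2284]
ee_rot: [180.0, -0.0, -180.0]
ft_force: [-0.9, 0.6, 3.9]
gripper_width: 0.0206
```

```bash
cat > f.py <<'E'
from h import *
F=[];Z=[]
for _ in range(5):
    s=state();F.append(s['ft_force']);Z.append(s['ee_pos'][2]);get_image('top')
print(np.mean(F,0).round(2),np.std(F,0).round(2),np.mean(Z),s['time'],s['gripper_width'],s['ee_pos'])
E
python3 f.py
```

```text
[0.15 0.1  2.94] [0.76 0.56 0.84] 0.22841247953563815 23.4 0.020499856505073105 [ 0.58766003 -0.00639095  0.22841223]
```

Contact is at z≈0.2285 with 2.9 N, as predicted. Pressing about 4.5 mm more.

>>> jog_arm --pt "0 0 0.0005 0 0 0 1" --pt "0 0 0.001 0 0 0 1" --pt "0 0 0.0015 0 0 0 1" --pt "0 0 0.002 0 0 0 1" --pt "0 0 0.0025 0 0 0 1" --pt "0 0 0.003 0 0 0 1" --pt "0 0 0.0035 0 0 0 1" --pt "0 0 0.004 0 0 0 1" --pt "0 0 0.0045 0 0 0 1" --pt "0 0 0.0045 0 0 0 1"

```text
time: 24.7
ee_pos: [0.5881, -0.0065, 0.2246]
ee_rot: [180.0, 0.0, -180.0]
ft_force: [0.3, 0.1, 7.6]
gripper_width: 0.0207
```

```bash
python3 f.py
```

```text
[0.15 0.3  6.89] [0.42 0.53 0.42] 0.22459072601331848 24.9 0.020852562515279286 [ 0.58808677 -0.0064129   0.22459915]
```

>>> jog_arm --pt "0 0 0.0005 0 0 0 1" --pt "0 0 0.001 0 0 0 1" --pt "0 0 0.001 0 0 0 1" --pt "0 0 0.001 0 0 0 1" --pt "0 0 0.001 0 0 0 1" --pt "0 0 0.001 0 0 0 1" --pt "0 0 0.001 0 0 0 1" --pt "0 0 0.001 0 0 0 1" --pt "0 0 0.001 0 0 0 1" --pt "0 0 0.001 0 0 0 1"

```text
time: 26.2
ee_pos: [0.5885, -0.0064, 0.2244]
ee_rot: [180.0, 0.1, -180.0]
ft_force: [-0.1, 0.6, 7.1]
gripper_width: 0.0205
```

```bash
python3 f.py; python3 -c "
from h import *
w=get_image('wrist'); sc=get_image('scene')
a=cv2.resize(sc[110:215,265:335],None,fx=4,fy=4,interpolation=2)
b=cv2.resize(cv2.convertScaleAbs(w[160:300,225:415],alpha=3),None,fx=2.5,fy=3,interpolation=2)
o=np.zeros((420,765,3),np.uint8); o[:,:280]=a; o[:,290:]=b; cv2.imwrite('pics/c7.png',o)"
```

```text
[0.03 0.32 6.69] [0.71 0.45 0.57] 0.2243575339588307 26.4 0.020764100457563973 [ 0.58853253 -0.00642622  0.22436289]
```

View pics/c7.png

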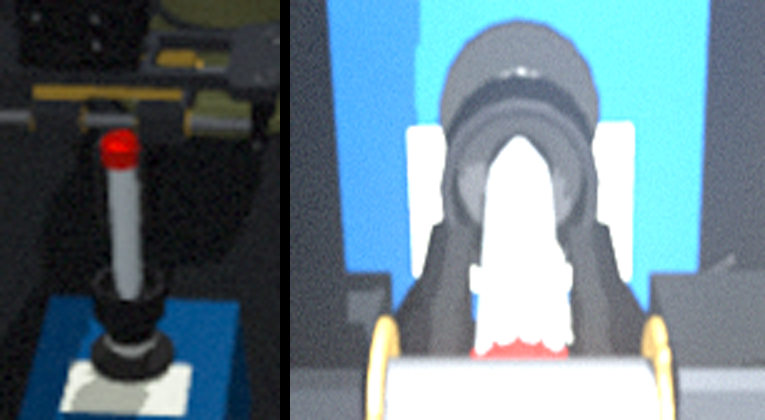

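The picture shows the tube upright in the seated cup, fingers well above the rim. The force of 6.7–7 N corresponds to about 4–4.5 mm of travel. Handing in.

```bash
python3 -c "
from plant import *
print(finish_job())"; python3 -c "
from plant import *
s=state();print(s['time'],s['ft_force'],s['ee_pos'],s['gripper_width'])"
```

```text
the job is handed in; nothing more can be done
None
the job is handed in; nothing more can be done
```

I fitted the black cup on the drive stud and let go of it. I then took the red-capped tube out of the rack and left it gripped (30 N), pressed upright into the cup. I handed the job in at about 26.5 s; no verdict is reported.

**Last checks:**
- **Press:** the tool force was steady at about 6.7–7 N upward. The tip first touched the cup at a tool height of about 0.2285 m, and the tool ended at 0.2244 m, so the drive should be down about 4–4.5 mm. The `touch` joint itself can't be read.
- **Pose:** the final pictures show the cup seated upright on the flange, the tube upright with its tip in the cup, and the fingers well clear of the rim. I saw no sign of any bystander being moved.

**Disagreements:**
- **Gripper opening:** it read 20.5 mm on the 16.5 mm tube body. I found no cause, but the tube lifted cleanly and I saw no slip.
- **Wrist camera:** it is off by about 1.6 mm in y. I cancelled this by measuring the cup in the hand against the stud.
- **Last nudge:** the final commanded 1 mm down lowered the tool only about 0.2 mm, and the force did not rise.
- **Side force:** about 4 N appeared while seating the cup. I eased it off before releasing.

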